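# Widen the board holder to the green clip

### The arm

A 6-joint arm with a two-finger parallel gripper is mounted at the origin on the work surface. World frame = base frame: x ahead of the robot, y to its left, z up, the work surface at z = 0. Lengths are in m, angles in rad, forces in N, time in s.
With the tool pointing down it reaches from about 0.35 to 0.85 m from the base axis. Payload 8.1 kg.
Tool frame: the origin (TCP) lies at the centre of the arm's flange, where the gripper is bolted on; the fingertips stand 186 mm ahead of it and the grasp point (between the pads) lies 167 mm ahead of it; z points along the fingers, y is the direction in which the jaws open and shut (so a half turn about z gives the same grasp; the last joint's range is limited). The gripper opens to 93 mm and grips with 3 to 60 N. Pads are 15 mm wide; open, the fingers measure 128 mm over their backs; the gripper's body (75 mm by 188 mm) begins 65 mm behind the grasp point.
Start: joints at [1.097, 0.13, 1.488, -0, 1.523, -0.085], TCP at [0.227, 0.555, 0.405] pointing down, gripper open.
Joint ranges: [-2.96, 2.96], [-0.89, 2.26], [0.02, 2.5], [-1.34, 4.48], [0, 2.73], [-2.66, 2.66]. Speed limits (rad/s): [2.39, 2.39, 2.79, 3.14, 3.14, 3.14].

### API

Orientations are given as a rotation vector (axis times angle).
In Python, from plant import robot, viewer, order gives the robot as it stands.
- The arm moves only by the tool apply_moves, never from a script. Its argument "deltas" is a list of rows, each a list of 3 entries, a list of its own where there are three numbers: the finger opening in mm, from 0 to 93, then the shift along the tool's x, y, z in mm, then the turn about the tool's z in rad. In form: [[grip, [dx, dy, dz], yaw], ...]. A call has 1 to 5 rows; each row shifts and turns the commanded pose from where the row before left it, along the tool's axes as they then stand; what a row does not reach is not made up. A row lasts 1/8 s, in which the tool goes at most 62.5 mm and 10.7 degrees, less where a joint would pass 70% of its speed; a pose out of reach is approached as far as the arm can. A call is refused whole if a number of a shift passes 62.5 or a number of a turn 0.188, either way. A call with a gripper value outside its range is refused whole. The fingers move at their own pace and stop on an object; "grip_force" is the grip in N (left out, the last holds). Time passes only in rows, so rows that do not move let the fingers close. It gives the time, the measured TCP pose, the force and the opening at its end, in the units of the state.
- robot.read_state(): the state, without advancing time (a new reading comes with each control period).
- viewer.read_camera(name): name is "scene" or "side" or "wrist"; returns the picture (480x640x3 uint8, blue, green, red); there is no depth.
- viewer.get_calibration(name): a dict with "fx", "fy", "cx", "cy" (pixels), "R" (3x3) and "t" (3): a world point X has camera coordinates R X + t. Camera axes: x right, y down, z forward; pixel columns grow to the right and rows downward; lengths in m; the calibration is good to about 2 mm. A picture is of the moment at which its call begins: read the wrist's pose just before it. get_calibration takes no time and is no camera call; for the wrist camera it gives the pose at the moment of the call.
- order.close_job(): hands the job in, once; it reports no verdict.
The state is a dict: "t": time; "q": joint angles; "dq": joint speeds; "joint_torque": joint torques, N m; "tool_pos": TCP position; "orientation": TCP orientation; "force": force on the tool from outside, world axes, zero at the start; "wrist_torque": the same for the moment, N m; "opening": finger opening in m.
Only numpy, scipy, OpenCV 4.12 (cv2) and the standard library are available. Lean on these libraries where they do the work, as an engineer would, in place of code of your own. Each camera call takes 0.05 s, during which the arm holds its last target. There are 200 camera calls.

### The job

Widen the circuit board holder: press its red spring button down, slide it along the tube with the bar and jaw that it carries, and let the button pop fully up through the hole in the green clip, where it locks. Work gently: the holder stands on soft rubber feet and must never be pushed or pressed with 20 N or more. Leave the other things on the desk alone.

Things in the scene. Friction and masses are not known exactly. Their poses are not given: they have to be found in the camera images.
- holder: C-shaped circuit board holder, feet clamped to the desk. Origin on the desk under its aluminium tube; z up; y runs along the tube from the fixed blue jaw arm (at y -117 mm) towards the moving one (at y +167 mm at the start). Both arms, tops 63 mm up, reach 130 mm from the tube to its +x. The tube is 34 mm wide, from y -110 to +90 mm, its flat top 66 mm above the desk, with a slot along it.
- start_hole (a point): on the tube's top, in the middle of the button's start hole (holder y -30 mm); axes as the holder's. A green clip, 36 mm long, 1.6 mm proud of the tube's top, is fixed on the tube; the hole in its middle, 14 mm long, lies 28 to 52 mm from here along +y. The clip's place differs each time and is not measured: it must be felt (or seen).
- cap (a point): centre of the red button's cap: a block 20 mm (holder x) by 16 mm (holder y) by 20 mm high on a thin stem above the tube; axes as the holder's. With the button up, its centre is 88 mm above the desk, its top 98 mm, its underside 78 mm. It starts at holder y -30 mm. It can be gripped from above by either pair of sides, pressed straight down, and slid along +y with the bar.
- button (a joint): how far the button is pressed, m: 0 up, 0.0095 at its hard stop. Spring: 3.6 N at 0, 7.9 N at the stop. Its round-topped catch, 10 mm long, locks in a hole when up and is clear of the tube's wall when pressed 7.5 mm or more. Once under the wall it stays down by itself, until at the clip's hole the spring throws it up, if nothing holds it down; held down, it passes the hole unnoticed.
- bar (a joint): how far the bar with the moving jaw and the button has slid out towards holder +y, m: about 0 at the start hole, 0.070 at the end stop (too far: no hole there). The button is under the tube's wall from 0.012 on. It slides with 2 to 5 N and stays where it is left; when the button pops up it locks and the bar stops dead within 4 mm.
- frame (a joint): how far the whole holder (tube, clip, bar) is pushed along its +y (negative: -y) on its soft rubber feet, m: 5 N for each mm, springs back to 0. More than 4 mm (20 N) is too much.
- sink (a joint): how far the whole holder is pressed down into its rubber feet, m: gives only beyond about 4 N, then 4 N for each mm, springs back to 0. More than 4 mm (about 20 N) is too much.
- board: green circuit board 100 x 160 x 6 mm lying flat on the desk, the wider one that will be mounted later; origin under its centre
- small_board: small green circuit board 60 x 85 x 5 mm on the desk; origin under its centre
- meter: red multimeter 95 x 185 x 45 mm lying on its back; origin under its centre
- screwdriver: screwdriver lying on the desk; origin under it
- can: aluminium drink can, radius 28 mm, 135 mm tall, upright; origin under its centre
- mouse: round black computer mouse, radius 31 mm, 34 mm high; origin under its centre
- carton: small cardboard box 75 x 130 x 45 mm; origin under its centre

How it is judged:
By the outcome, as a careful person would: the job done as asked, in the order asked, and still so for the second after the job is handed in, with the robot touching nothing.
It also fails if it takes over 45 s, if anything falls off the work surface, if the arm or the gripper's body presses on something with over 40 N, if the wrist force passes 120 N, or if a joint passes its speed limit or range.

## Working session

There is one attempt and no reset: what is moved stays moved. The work goes in short steps, Python scripts to look and compute and a tool call to move; the robot and the scene stay as the last step left them, time stands still between calls to the robot, and variables do not carry over. Pictures are saved under pics/ and viewed, about 8 in all and at most 12, crops included, and the job is handed in when it is done.

Besides the shell and the picture viewer there is one more tool, called after "Emit:" as name([rows], argument=value, ...), one row to a line, values as JSON. apply_moves: Moves the arm, as the interface text tells. Its arguments: {"type":"object","properties":{"deltas":{"type":"array"},"grip_force":{"type":"number"}},"required":["deltas"]}

```bash
mkdir -p pics; ls
python3 - <<'E'
from plant import robot, viewer, order
import cv2
s=robot.read_state(); print(s)
for n in ("scene","side"):
    im=viewer.read_camera(n); cv2.imwrite(f"pics/{n}0.png",im); print(n,viewer.get_calibration(n))
E
```

```text
pics
{'t': 0.0, 'q': array([ 1.09659596e+00,  1.31162825e-01,  1.48924858e+00, -9.96088529e-06,
        1.52298655e+00, -8.54131243e-02]), 'dq': array([-0.00057079, -0.00052014,  0.00162234, -0.00034426, -0.00015626,
       -0.00022784]), 'joint_torque': array([-4.08442338e-04, -5.59830594e+01, -4.91762781e+01,  7.67266843e-02,
        3.48916103e-02, -1.37436186e-04]), 'tool_pos': array([0.22732796, 0.55503104, 0.403703  ]), 'orientation': array([-6.06771076e-01, -3.08193990e+00,  2.72936825e-03]), 'force': array([ 0.38921343, -0.06329106, -0.17847283]), 'wrist_torque': array([ 0.02968899, -0.03525307, -0.01530424]), 'opening': 0.0932184450527775}
scene {'fx': 436.11633426729384, 'fy': 436.11633426729384, 'cx': 320.8065699847351, 'cy': 238.44813054250835, 'R': array([[ 0.6531332 ,  0.75716551, -0.01083554],
       [ 0.61156206, -0.53586546, -0.58209969],
       [-0.4465522 ,  0.37356203, -0.81304523]]), 't': array([-0.35769668, -0.26539576,  1.63365948])}
side {'fx': 549.0723039781169, 'fy': 549.0723039781169, 'cx': 322.4362635389511, 'cy': 235.5744226901522, 'R': array([[ 0.73093426, -0.68242733, -0.00529682],
       [-0.38859561, -0.40981156, -0.82525629],
       [ 0.56100674,  0.60526641, -0.56473357]]), 't': array([-0.40008344,  0.2902361 ,  1.3396925 ])}
```

View pics/scene0.png

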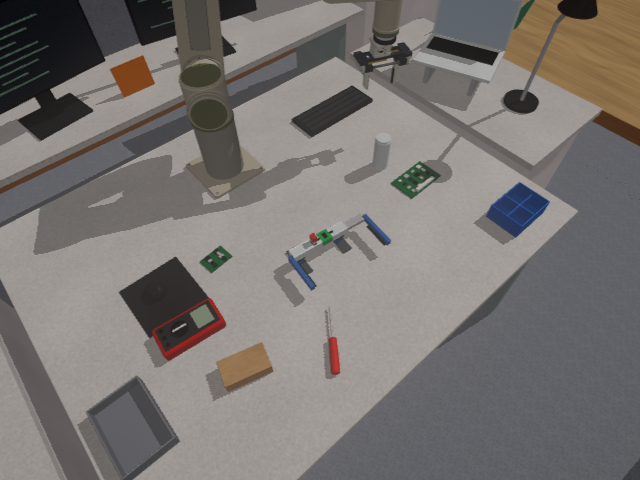

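View pics/side0.png

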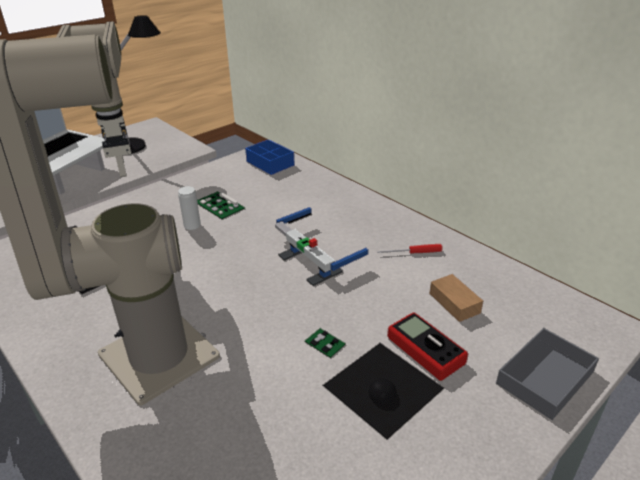

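The scene view shows the cap at about (313,238), the green clip at about (325,236), the fixed arm at about (302,271) and the moving arm at about (376,229). In the side view the cap is at about (313,243), and the moving arm is at about (294,215).

```bash
cat > h.py <<'E'
import numpy as np, cv2
from scipy.spatial.transform import Rotation as Ro
from plant import robot, viewer, order
def ray(c,u,v):
    R,t=np.array(c["R"]),np.array(c["t"]); o=-R.T@t
    return o, R.T@np.array([(u-c["cx"])/c["fx"],(v-c["cy"])/c["fy"],1])
def on(c,u,v,z):
    o,d=ray(c,u,v); return o+d*(z-o[2])/d[2]
def masks(im):
    b,g,r=[im[...,i].astype(int) for i in range(3)]
    return {"red":(r>110)&(g<70)&(b<80),"green":(g>90)&(r<0.6*g)&(b<0.75*g),"blue":(b>80)&(r<0.6*b)&(g<0.8*b)}
def blobs(m,a=8):
    n,l,s,c=cv2.connectedComponentsWithStats(m.astype(np.uint8))
    return [(c[i].round(1),s[i][4],s[i][:4],l==i) for i in range(1,n) if s[i][4]>=a]
E
python3 - <<'E'
from h import *
cal={n:viewer.get_calibration(n) for n in("scene","side")}
win={"scene":(270,400,200,300),"side":(265,380,200,290)}
for n in cal:
    im=cv2.imread(f"pics/{n}0.png"); x0,x1,y0,y1=win[n]
    for k,m in masks(im).items():
        w=np.zeros_like(m); w[y0:y1,x0:x1]=1
        for c,a,s,l in blobs(m&w):
            z={"red":.09,"green":.067,"blue":.06}[k]
            print(n,k,c,a,s,on(cal[n],*c,z).round(4))
            if k=="blue":
                p=np.argwhere(l)[:,::-1].astype(float); 
                P=np.array([on(cal[n],*q,.06)[:2] for q in p]); d=np.linalg.svd(P-P.mean(0))[2][0]; print("  dir deg",np.degrees(np.arctan2(d[1],d[0])))
E
```

```text
scene red [313.2 236.9] 37 [310 233   7   9] [0.5126 0.0008 0.09  ]
scene green [324.2 235.5] 93 [317 229  15  13] [0.5181 0.0405 0.067 ]
scene blue [376.4 227.9] 126 [363 214  28  28] [0.6011 0.1882 0.06  ]
  dir deg -6.8100831356937785
scene blue [301.3 271.7] 175 [289 256  26  32] [ 0.5696 -0.0946  0.06  ]
  dir deg -6.348304878358175
side red [313.1 242.3] 42 [309 239   8   8] [ 0.509  -0.0026  0.09  ]
side green [302.6 242.2] 53 [297 238  12   9] [0.5087 0.0435 0.067 ]
side blue [294.2 215. ] 146 [277 208  34  15] [0.5954 0.1829 0.06  ]
  dir deg 173.2583100102011
side blue [295.1 249.6] 14 [293 248   6   4] [0.4746 0.038  0.06  ]
  dir deg -58.41627528266955
side blue [348.6 258.7] 240 [331 248  37  23] [ 0.556  -0.0999  0.06  ]
  dir deg 175.52854831592046
side blue [326.1 273.6] 22 [323 271   7   6] [ 0.463  -0.1055  0.06  ]
  dir deg -172.43317459845954
```

```bash
cat >> h.py <<'E'
YAW=np.radians(-6.5); HX=np.array([np.cos(YAW),np.sin(YAW),0]); HY=np.array([-np.sin(YAW),np.cos(YAW),0])
def plan(target):
    s=robot.read_state(); M=Ro.from_rotvec(s["orientation"]).as_matrix()
    y=HY if M[:,1]@HY>0 else -HY
    w=M.T@y; 
    print("t",s["t"],"pos",s["tool_pos"].round(4),"tool x,y",M[:,0].round(3),M[:,1].round(3),M[:,2].round(3),"yaw needed",np.arctan2(-w[0],w[1]).round(4))
    d=np.array(target)-s["tool_pos"]; print("delta in tool axes now mm",(M.T@d*1e3).round(1),"F",s["force"].round(2),"open",s["opening"])
E
python3 - <<'E'
from h import *
plan([.511,-.001,.36])
c=viewer.get_calibration("wrist"); s=robot.read_state(); M=Ro.from_rotvec(s["orientation"]).as_matrix()
print("cam in tool",M.T@(-c["R"].T@c["t"]-s["tool_pos"]), "axis",M.T@c["R"][2], c["fx"])
E
```

```text
t 0.1 pos [0.2273 0.555  0.4038] tool x,y [-0.925  0.379  0.   ] [ 0.379  0.925 -0.002] [-0.001 -0.002 -1.   ] yaw needed -0.2754
delta in tool axes now mm [-473.3 -406.9   44.4] F [-0.01  0.19 -0.38] open 0.09272888803368415
cam in tool [ 0.08300847 -0.00095601  0.02034815] axis [-2.96109573e-01  3.48666613e-04  9.55153914e-01] 411.4668639175305
```

Emit:
apply_moves([
  [93,[-43,-37,0],0],
  [93,[-43,-37,0],0],
  [93,[-43,-37,0],0],
  [93,[-43,-37,0],0],
  [93,[-43,-37,0],0],
])

```text
t: 0.72
tool_pos: [0.3566, 0.3008, 0.4044]
orientation: [-0.606, -3.082, 0.0]
force: [1.3, -0.0, 0.1]
opening: 0.0931
```

Emit:
apply_moves([
  [60,[-43,-37,8],0],
  [60,[-43,-37,8],0],
  [60,[-43,-37,8],0],
  [60,[-43,-37,8],0],
  [60,[-43,-37,8],0],
])

```text
t: 1.35
tool_pos: [0.4854, 0.048, 0.3643]
orientation: [-0.607, -3.082, -0.0]
force: [0.4, 0.5, -0.2]
opening: 0.06
```

Emit:
apply_moves([
  [60,[-43,-37,4],0],
  [60,[0,0,0],-0.138],
  [60,[0,0,0],-0.137],
  [60,[0,0,0],0],
])

```text
t: 1.85
tool_pos: [0.5107, -0.0009, 0.3602]
orientation: [-0.181, -3.135, -0.0]
force: [-1.6, 0.1, 0.7]
opening: 0.06
```

Run:
```python
from h import *
plan([.511,-.001,.35])
c=viewer.get_calibration("wrist"); im=viewer.read_camera("wrist"); cv2.imwrite("pics/w1.png",im)
for k,m in masks(im).items():
    for b in blobs(m,150): 
        z={"red":.098,"green":.0676,"blue":.063}[k]; print(k,b[0],b[1],b[2],on(c,*b[0],z).round(4))
```

```text
t 1.85 pos [ 0.5107 -0.0009  0.3602] tool x,y [-0.993  0.115  0.001] [0.115 0.993 0.   ] [-0.001  0.    -1.   ] yaw needed -0.0016
delta in tool axes now mm [-0.3 -0.1 10.2] F [-1.57  0.12  0.66] open 0.05998583213616156
red [325.8 245.5] 726 [314 225  25  36] [0.5099 0.0009 0.098 ]
green [384.5 231.6] 2128 [358 205  55  54] [0.5148 0.0415 0.0676]
blue [593.2 284.1] 1811 [574 231  39 108] [0.574  0.1911 0.063 ]
blue [205.4 271.1] 1390 [193 235  27  80] [ 0.5312 -0.0889  0.063 ]
```

View pics/w1.png

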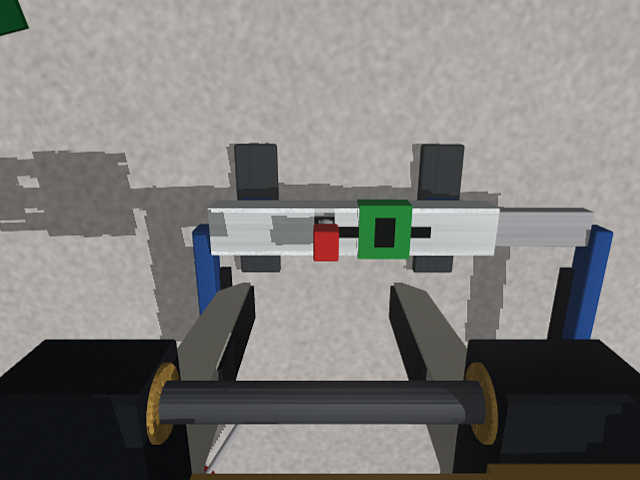

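The wrist view shows the cap at columns 314–338, centred near (326,245). The green clip spans 358–412, with its dark hole at about (384,232). The tube top spans rows 207–255.

Run:
```python
from h import *
c=viewer.get_calibration("wrist"); im=cv2.imread("pics/w1.png")
m=masks(im); g=im.sum(2)
dark=np.zeros(g.shape,bool); dark[208:255,362:409]=(g<150)[208:255,362:409]
b=max(blobs(dark,20),key=lambda b:b[1]); print("hole",b[0],b[1],b[2])
hole=on(c,*b[0],.0676); 
r=[x for x in blobs(m["red"],150)][0]
for y in range(224,262,4): print(y, im[y,326], end=" ")
top=on(c,325.8,(238+260)/2,.098)
u=lambda p:(round(float(p@HX),4),round(float(p@HY),4))
print("\nhole",hole,u(hole))
for col in (358,384.5,412): print(u(on(c,col,232,.0676)))
for row in (225,260): print("cap row",row,on(c,325.8,row,.098),u(on(c,325.8,row,.098)))
for col in (314,338.5): print("cap col",u(on(c,col,248,.098)))
for row in (207,255): print("tube edge",u(on(c,460,row,.066)))
print("tube ends",u(on(c,210,232,.066)),u(on(c,498,232,.066)))
print(u(robot.read_state()["tool_pos"]))
```

```text
hole [384.3 232.3] 604 [374 218  22  30]
224 [29 30 89] 228 [29 31 87] 232 [ 34  36 154] 236 [ 38  40 175] 240 [ 38  40 175] 244 [ 37  40 174] 248 [ 38  40 174] 252 [ 38  42 176] 256 [ 39  42 175] 260 [ 20  22 163] 
hole [0.51547496 0.04156387 0.0676    ] (0.5075, 0.0997)
(0.5072, 0.0814)
(0.5072, 0.0998)
(0.5073, 0.1188)
cap row 225 [0.49686127 0.00263244 0.098     ] (0.4934, 0.0589)
cap row 260 [5.19568666e-01 2.87972849e-05 9.80000000e-02] (0.5162, 0.0588)
cap col (0.5082, 0.0515)
cap col (0.5083, 0.0668)
tube edge (0.4901, 0.1509)
tube edge (0.525, 0.1542)
tube ends (0.5073, -0.0214) (0.508, 0.1791)
(0.5075, 0.0571)
```

Emit:
apply_moves([
  [60,[0,2,30],0],
  [60,[0,0,30],0],
  [60,[0,0,22],0],
  [50,[0,0,10],0],
  [40,[0,0,0],0],
], grip_force=25)

```text
t: 2.52
tool_pos: [0.5108, 0.0015, 0.2684]
orientation: [-0.18, -3.135, -0.0]
force: [0.1, 0.6, 0.2]
opening: 0.0441
```

Run:
```python
from h import *
plan([.511,0.0012,.268])
im=viewer.read_camera("wrist"); cv2.imwrite("pics/w2.png",im)
```

```text
t 2.525 pos [0.5108 0.0015 0.2684] tool x,y [-0.993  0.115  0.001] [ 0.115  0.993 -0.   ] [-0.001  0.    -1.   ] yaw needed -0.0013
delta in tool axes now mm [-0.2 -0.3  0.4] F [0.08 0.56 0.19] open 0.04410200419609412
```

View pics/w2.png

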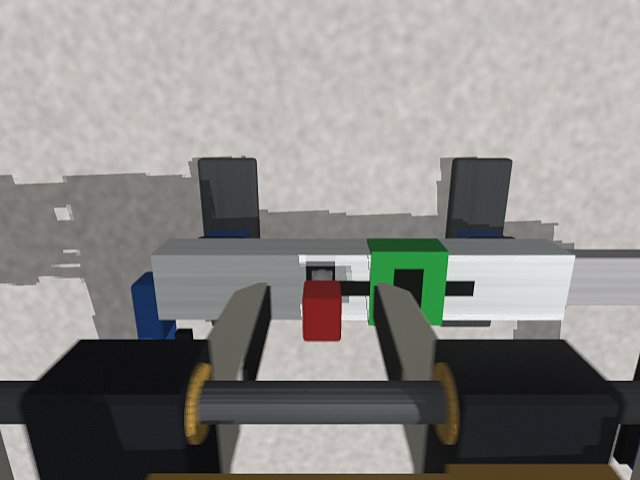

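The cap (303–341, row about 310) sits centred between the fingertips (inner edges at columns 270 and 376). Closing now.

Emit:
apply_moves([
  [20,[0,0,0],0],
  [14,[0,0,0],0],
  [12,[0,0,0],0],
  [12,[0,0,0],0],
  [12,[0,0,0],0],
], grip_force=25)

```text
t: 3.2
tool_pos: [0.5113, 0.0013, 0.2692]
orientation: [0.179, 3.136, 0.0]
force: [0.0, 0.5, 2.8]
opening: 0.0155
```

Emit:
apply_moves([
  [12,[0,0,3],0],
  [12,[0,0,3],0],
  [12,[0,0,2],0],
  [12,[0,0,1],0],
  [12,[0,0,0],0],
])

```text
t: 3.82
tool_pos: [0.5113, 0.0013, 0.2601]
orientation: [0.179, 3.136, -0.0]
force: [-0.4, -0.0, 6.6]
opening: 0.0157
```

Emit:
apply_moves([
  [12,[0,0,1],0],
  [12,[0,1,0],0],
  [12,[0,2,0],0],
  [12,[0,2,0],0],
  [12,[0,0,0],0],
])

```text
t: 4.45
tool_pos: [0.5119, 0.006, 0.2592]
orientation: [0.179, 3.136, -0.001]
force: [-2.5, -1.1, 6.8]
opening: 0.0154
```

Emit:
apply_moves([
  [12,[0,2,0],0],
  [12,[0,3,0],0],
  [12,[0,3,0],0],
  [12,[0,2,0],0],
  [12,[0,0,0],0],
])

```text
t: 5.08
tool_pos: [0.5131, 0.016, 0.2592]
orientation: [0.178, 3.136, -0.001]
force: [-1.0, -1.1, 7.0]
opening: 0.0158
```

Emit:
apply_moves([
  [12,[0,2,0],0],
  [12,[0,0,0],0],
  [22,[0,0,0],0],
  [22,[0,0,0],0],
  [22,[0,0,-4],0],
])

```text
t: 5.7
tool_pos: [0.5125, 0.0182, 0.262]
orientation: [-0.179, -3.135, -0.0]
force: [-0.3, 0.2, -0.1]
opening: 0.0218
```

Run:
```python
from h import *
plan([.511,0.0012,.268]); print(robot.read_state()["tool_pos"]@HY)
im=viewer.read_camera("wrist"); cv2.imwrite("pics/w3.png",im)
```

```text
t 5.7 pos [0.5125 0.0182 0.262 ] tool x,y [-0.994  0.114  0.002] [ 0.114  0.994 -0.   ] [-0.002  0.    -1.   ] yaw needed -0.0003
delta in tool axes now mm [ -0.4 -17.1  -6. ] F [-0.31  0.16 -0.14] open 0.021841739143544713
0.07611948205156838
```

View pics/w3.png

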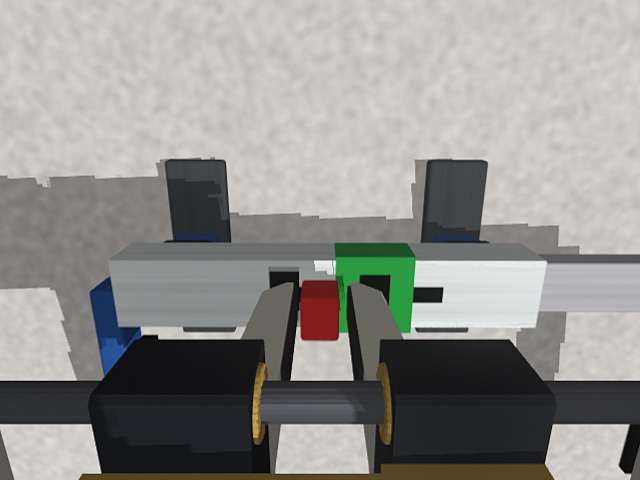

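The cap (301–339, row about 310) stays down, free between the fingers, and the start hole at (285,280) is empty. Next I push with the rear finger only.

Emit:
apply_moves([
  [22,[0,3,0],0],
  [22,[0,2,0],0],
  [22,[0,2,0],0],
  [22,[0,2,0],0],
  [22,[0,2,0],0],
])

```text
t: 6.38
tool_pos: [0.5144, 0.029, 0.263]
orientation: [0.179, 3.136, -0.001]
force: [0.3, -4.2, 3.2]
opening: 0.0224
```

Emit:
apply_moves([
  [22,[0,2,0],0],
  [22,[0,2,0],0],
  [22,[0,1,0],0],
  [22,[0,1,0],0],
  [22,[0,0,0],0],
])

```text
t: 7.0
tool_pos: [0.515, 0.0352, 0.2628]
orientation: [0.178, 3.136, 0.0]
force: [0.7, -3.3, 3.0]
opening: 0.0222
```

Emit:
apply_moves([
  [22,[0,1,0],0],
  [22,[0,1,0],0],
  [22,[0,1,0],0],
  [22,[0,1,0],0],
  [22,[0,1,0],0],
])

```text
t: 7.62
tool_pos: [0.5155, 0.0402, 0.2627]
orientation: [-0.179, -3.136, -0.0]
force: [0.4, -2.8, 2.4]
opening: 0.0219
```

Emit:
apply_moves([
  [22,[0,1,0],0],
  [22,[0,1,0],0],
  [22,[0,0,0],0],
])

```text
t: 8.0
tool_pos: [0.5154, 0.0425, 0.2622]
orientation: [-0.178, -3.135, -0.001]
force: [0.3, 1.0, -0.1]
opening: 0.0216
```

The force dropped suddenly at bar ≈ 38–39 mm, so it has probably popped. Checking with a picture.

Run:
```python
from h import *
plan([.511,0.0012,.268])
im=viewer.read_camera("wrist"); cv2.imwrite("pics/w4.png",im)
```

```text
t 8.0 pos [0.5154 0.0425 0.2622] tool x,y [-0.994  0.113  0.001] [0.113 0.994 0.001] [-0.001  0.001 -1.   ] yaw needed -0.0
delta in tool axes now mm [ -0.3 -41.5  -5.8] F [ 0.31  1.05 -0.08] open 0.021631506743333962
```

View pics/w4.png

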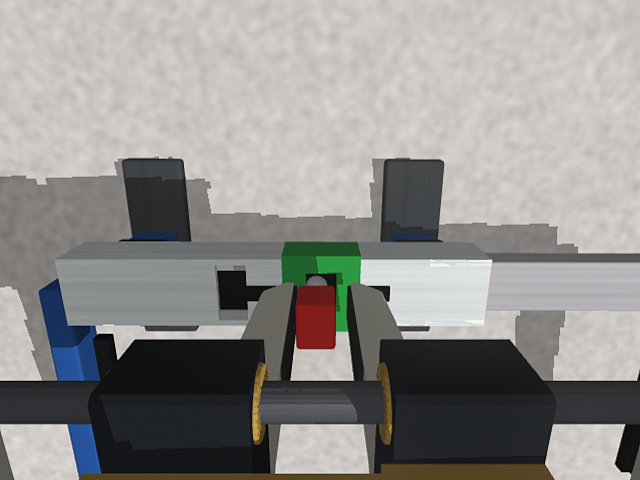

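The catch is visible standing in the clip's hole at (317,283), and the cap (295–336) looks larger, so it is up. Opening and lifting clear.

Emit:
apply_moves([
  [30,[0,-2,0],0],
  [30,[0,0,0],0],
  [30,[0,0,-15],0],
  [30,[0,0,-35],0],
  [30,[0,0,-45],0],
])

```text
t: 8.68
tool_pos: [0.5151, 0.04, 0.3589]
orientation: [-0.179, -3.135, -0.0]
force: [-0.4, 0.1, 1.3]
opening: 0.0299
```

Run:
```python
from h import *
plan([.511,0.0012,.36])
c=viewer.get_calibration("wrist"); im=viewer.read_camera("wrist"); cv2.imwrite("pics/w5.png",im[150:330,150:490])
u=lambda p:(round(float(p@HX),4),round(float(p@HY),4))
m=masks(im)["red"]; m[:, :200]=0; m[400:]=0
b=max(blobs(m,100),key=lambda b:b[1]); x,y,w,h=b[2]; print("cap bbox",b[2],b[1])
for z in(.0885,.098): L,R=on(c,x,y+h-8,z),on(c,x+w,y+h-8,z); print(z,"width",(R-L)@HY,"cy",u((L+R)/2),"front edge",u(on(c,x+w/2,y+h,z)))
for n in("scene","side"):
    print(n,[ (k[0]) for k in blobs(masks(viewer.read_camera(n))["red"],8)])
    cc=viewer.get_calibration(n); p=(HX*.5071+HY*.0985); 
    for z in(.0795,.0885): q=cc["R"]@(p+[0,0,z])+cc["t"]; print(z,(q[:2]/q[2]*cc["fx"]+[cc["cx"],cc["cy"]]).round(1))
```

```text
t 8.675 pos [0.5151 0.04   0.3589] tool x,y [-0.994  0.114  0.001] [ 0.114  0.994 -0.   ] [-0.001  0.    -1.   ] yaw needed -0.0004
delta in tool axes now mm [ -0.4 -39.1  -1.1] F [-0.39  0.08  1.31] open 0.029866917469963464
cap bbox [310 229  26  34] 732
0.0885 width 0.016805681545219067 cy (0.5153, 0.0981) front edge (0.5209, 0.0981)
0.098 width 0.016167424760637327 cy (0.5119, 0.0981) front edge (0.5172, 0.0981)
scene [array([132.4,  75.4]), array([323.8, 231.2]), array([194.3, 335.5]), array([333.6, 356. ])]
0.0795 [323.5 232.5]
0.0885 [323.5 230.8]
side [array([305.2, 236.5]), array([425.6, 248.6]), array([408.5, 315.2]), array([453.8, 362.1])]
0.0795 [304.8 238.3]
0.0885 [304.7 235.7]
```

View pics/w5.png

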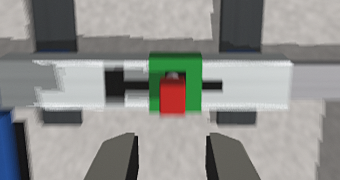

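```bash
python3 -c "
from plant import order; print(order.close_job())"
```

```text
the job is handed in; nothing more can be done
None
```

The holder is widened. The red button now stands up through the green clip's hole, about 39 mm along from its start hole. I handed the job in at about 9 s, with the gripper clear of the holder.

I gripped the cap, pressed it about 9–10 mm and slid it about 17 mm until it was under the tube's wall. Then I let go and pushed the bar on with the rear finger only, so the button was free to pop up.

**Forces:** at the end of each move the readings were at most about 7 N down and 4 N along the tube, against the 20 N limit. The push force fell from about 3 N to zero when the button popped up.

**Last checks:**
- **Wrist view:** the catch is visible in the clip's hole. The cap measures 16.2 mm wide at its "up" height, as it should, and its front edge is within 1 mm of where it stood at the start.
- **Hole position:** the clip's hole was measured at about 41 mm. The catch has about 2 mm of play either way, so 39 mm fits, at the near edge of the hole.
- **Scene and side cameras:** both sit closer to the "up" position than to the "down" one.

I did not tug the bar to test the lock, so the evidence for it is the force drop and the pictures. No check failed or disagreed.

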